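# Tag the softest shock mount

## Task

Working from the robot's left to its right, press down the rubber pad of each of the three shock mounts on the bench and let it spring back, to feel which is the softest; then push the orange tag of that softest mount fully down and leave the other two tags up. Only press and push with the fingers: do not lift, tip or shove the mounts, and leave the other things on the bench where they are.

Things in the scene. Friction and masses are not known exactly. Their poses are not given: they have to be found in the camera images.
- mount_k: One of three identical-looking loose shock mounts (0.9 kg), dealt to left, middle, right anew each time: grey base plate 125 x 76 x 12 mm, dark socket ring (54 mm wide, top at 32 mm), coil spring, round black pad, orange tag. Origin: plate underside, on the pad axis; z up; tag 62 mm from the pad axis towards own -x. Plate spans x -85 to +40, y -38 to +38 mm. The name tells neither place nor stiffness.
- pad_k_top (a point): Centre of the top face of the rubber pad of mount_k: flat disc 48 mm across, 66 mm above the bench when free; it sinks with the pad.
- pad_k (a joint): How far the pad of mount_k is pressed down, m: 0 free, 0.018 at its stop; it springs back when let go. Force: up to 0.5 N to start, then in proportion to depth. The three stiffnesses lie between 0.3 and 1.4 N/mm, each at least 1.7 times the next softer, so fully down takes 6 to 25 N. Only the softest settles 0.2 mm under its own weight when free, too little to see.
- tag_k_top (a point): Centre of the top face of the orange tag of mount_k: flat head 22 mm (own x) x 36 mm (own y), 5 mm thick, 56 mm above the bench when fully up; it sinks with the tag. Under it a black guide block, top 31 mm high.
- tag_k (a joint): How far the tag of mount_k is pushed down, m: 0 up, 0.018 fully down (stop). Slides straight down against about 3 N of friction and stays where it is left. Starts at 0 to 0.003.
- mount_m: One of three identical-looking loose shock mounts (0.9 kg), dealt to left, middle, right anew each time: grey base plate 125 x 76 x 12 mm, dark socket ring (54 mm wide, top at 32 mm), coil spring, round black pad, orange tag. Origin: plate underside, on the pad axis; z up; tag 62 mm from the pad axis towards own -x. Plate spans x -85 to +40, y -38 to +38 mm. The name tells neither place nor stiffness.
- pad_m_top (a point): Centre of the top face of the rubber pad of mount_m: flat disc 48 mm across, 66 mm above the bench when free; it sinks with the pad.
- pad_m (a joint): How far the pad of mount_m is pressed down, m: 0 free, 0.018 at its stop; it springs back when let go. Force: up to 0.5 N to start, then in proportion to depth. The three stiffnesses lie between 0.3 and 1.4 N/mm, each at least 1.7 times the next softer, so fully down takes 6 to 25 N. Only the softest settles 0.2 mm under its own weight when free, too little to see.
- tag_m_top (a point): Centre of the top face of the orange tag of mount_m: flat head 22 mm (own x) x 36 mm (own y), 5 mm thick, 56 mm above the bench when fully up; it sinks with the tag. Under it a black guide block, top 31 mm high.
- tag_m (a joint): How far the tag of mount_m is pushed down, m: 0 up, 0.018 fully down (stop). Slides straight down against about 3 N of friction and stays where it is left. Starts at 0 to 0.003.
- mount_t: One of three identical-looking loose shock mounts (0.9 kg), dealt to left, middle, right anew each time: grey base plate 125 x 76 x 12 mm, dark socket ring (54 mm wide, top at 32 mm), coil spring, round black pad, orange tag. Origin: plate underside, on the pad axis; z up; tag 62 mm from the pad axis towards own -x. Plate spans x -85 to +40, y -38 to +38 mm. The name tells neither place nor stiffness.
- pad_t_top (a point): Centre of the top face of the rubber pad of mount_t: flat disc 48 mm across, 66 mm above the bench when free; it sinks with the pad.
- pad_t (a joint): How far the pad of mount_t is pressed down, m: 0 free, 0.018 at its stop; it springs back when let go. Force: up to 0.5 N to start, then in proportion to depth. The three stiffnesses lie between 0.3 and 1.4 N/mm, each at least 1.7 times the next softer, so fully down takes 6 to 25 N. Only the softest settles 0.2 mm under its own weight when free, too little to see.
- tag_t_top (a point): Centre of the top face of the orange tag of mount_t: flat head 22 mm (own x) x 36 mm (own y), 5 mm thick, 56 mm above the bench when fully up; it sinks with the tag. Under it a black guide block, top 31 mm high.
- tag_t (a joint): How far the tag of mount_t is pushed down, m: 0 up, 0.018 fully down (stop). Slides straight down against about 3 N of friction and stays where it is left. Starts at 0 to 0.003.
- bushing: Bystander: brass bushing standing upright, 24 mm across, 32 mm high; origin under its centre. Stands in one of the two gaps between the mounts.
- bolt: Bystander: short steel bolt standing on its head, 24 mm across, 39 mm high; origin under its centre. Stands in the other gap between the mounts.
- grease_jar: Bystander: white jar with red lid, 60 mm across, 75 mm high, behind the mounts; origin under its centre.
- tape_roll: Bystander: yellow roll, 76 mm across, 24 mm high, lying flat behind the mounts; origin under its centre.
- mug: Bystander: blue mug, 76 mm across, 85 mm high, behind the mounts; origin under its centre.
- screwdriver: Bystander: screwdriver 200 mm long with green handle, lying on the robot's left; origin on its underside.
- wrench: Bystander: steel wrench 200 mm long, lying on the robot's right; origin on its underside.

How it is judged (in metres and radians):
On the way, in this order (a step that is already met when the one before it is completed fails the run):
1. the pad of the left mount is pressed down (2 mm or more) (((value of joint pad_k above 0.002 m and world y of mount_k above 0.115 m) or (value of joint pad_m above 0.002 m and world y of mount_m above 0.115 m) or (value of joint pad_t above 0.002 m and world y of mount_t above 0.115 m))), for 0.1 s.
2. the pad of the middle mount is pressed down (2 mm or more) (((value of joint pad_k above 0.002 m and world y of mount_k between -0.115 and 0.115 m) or (value of joint pad_m above 0.002 m and world y of mount_m between -0.115 and 0.115 m) or (value of joint pad_t above 0.002 m and world y of mount_t between -0.115 and 0.115 m))), for 0.1 s.
3. the pad of the right mount is pressed down (2 mm or more) (((value of joint pad_k above 0.002 m and world y of mount_k below -0.115 m) or (value of joint pad_m above 0.002 m and world y of mount_m below -0.115 m) or (value of joint pad_t above 0.002 m and world y of mount_t below -0.115 m))), for 0.1 s.
4. the tag of the softest mount is pushed down (((value of joint tag_k above 0.015 m and value of joint pad_k above 0.0001 m) or (value of joint tag_m above 0.015 m and value of joint pad_m above 0.0001 m) or (value of joint tag_t above 0.015 m and value of joint pad_t above 0.0001 m))), for 0.2 s.
At the end, for the whole second after the job is handed in: The softest mount's tag (its free pad rests over 0.1 mm down) is down 15 mm or more of 18, the other two tags under 8 mm, all pads sprung back (under 2 mm), the mounts upright, at rest and within 30 mm of their start, as is everything else on the bench (((value of joint tag_k above 0.015 m and value of joint pad_k above 0.0001 m and value of joint each of tag_m, tag_t below 0.008 m) or (value of joint tag_m above 0.015 m and value of joint pad_m above 0.0001 m and value of joint each of tag_k, tag_t below 0.008 m) or (value of joint tag_t above 0.015 m and value of joint pad_t above 0.0001 m and value of joint each of tag_k, tag_m below 0.008 m)) and value of joint each of pad_k, pad_m, pad_t below 0.002 m and distance of each of mount_k, mount_m, mount_t, bushing, bolt, grease_jar, tape_roll, mug, screwdriver, wrench from where it was at the start of the episode below 0.03 m and angle between each of mount_k, mount_m, mount_t's own z axis and vertical below 0.1 rad and linear speed of each of mount_k, mount_m, mount_t below 0.02 m/s); the robot touches nothing.
It fails at once if a mount is lifted (10 mm), tipped or shoved along the bench (30 mm) (height (world z) of any of mount_k, mount_m, mount_t above 0.01 m or angle between any of mount_k, mount_m, mount_t's own z axis and vertical above 0.25 rad or distance of any of mount_k, mount_m, mount_t from where it was at the start of the episode above 0.03 m).
It fails at once if another thing on the bench is moved, lifted or carried (30 mm) (distance of any of bushing, bolt, grease_jar, tape_roll, mug, screwdriver, wrench from where it was at the start of the episode above 0.03 m).
It also fails if it takes over 67 s, if anything falls off the work surface, if the arm or the gripper's body presses on something with over 40 N, if the wrist force passes 120 N, or if a joint passes its speed limit or range.

## Robot

A 6-joint arm with a two-finger parallel gripper is mounted at the origin on the work surface. World frame = base frame: x ahead of the robot, y to its left, z up, the work surface at z = 0. Lengths are in mm, angles in rad, forces in N, time in s.
With the tool pointing down it reaches from about 325 to 1000 mm from the base axis. Payload 5.1 kg.
Tool frame: the origin (TCP) lies at the very end of the fingers, on their centre line; the grasp point (between the pads) lies 19 mm behind it; y points along the fingers, z is the direction in which the jaws open and shut, and the axes are right-handed (so a half turn about y gives the same grasp; the last joint's range is limited). The gripper opens to 85 mm and grips with 20 to 120 N. Pads are 22 mm wide; open, the fingers measure 114 mm over their backs; the gripper's body (76 mm by 85 mm) begins 54 mm behind the grasp point. The pads swing forward as they close: fully open they stand 13 mm farther back than shut.
Start: joints at [-1.33, 0.124, 1.65, -0, 1.367, -0.083], TCP at [206.779, -616.22, 231.322] pointing down, gripper open.
Joint ranges: [-2.61, 2.61], [-1.02, 2.33], [0.03, 2.71], [-1.35, 4.49], [0.32, 2.68], [-2.91, 2.91]. Speed limits (rad/s): [2.57, 2.57, 3.14, 3.14, 3.14, 3.14].

## Interface

Orientations are given as a unit quaternion [x, y, z, w].
In Python, from workcell import manip gives the robot as it stands.
- The arm moves only by the tool carry_out, never from a script. Its argument "moves" is a list of rows, each a list of 3 entries, a list of its own where there are three numbers: the shift along the world's x, y, z in mm, then the turn about the world's z in rad, then the closure, from 0 (fully open) to 1 (shut). A call has 1 to 5 rows; each row shifts and turns the pose as measured when the row begins; what a row does not reach is not made up. A row lasts 1/8 s, in which the tool goes at most 62.5 mm and 10.7 degrees, less where a joint would pass 70% of its speed; a pose out of reach is approached as far as the arm can. A call is refused whole if a number of a shift passes 62.5 or a number of a turn 0.188, either way. A call with a gripper value outside its range is refused whole. The fingers move at their own pace and stop on an object; "grip_force" is the grip in N (left out, the last holds). Time passes only in rows, so rows that do not move let the fingers close. It gives the time, the measured TCP pose, the force and the opening at its end, in the units of the state.
- manip.read_state(): the state, without advancing time (a new reading comes with each control period).
- manip.camera(name): name is "scene" or "side" or "wrist"; returns the picture (480x640x3 uint8, red, green, blue); there is no depth.
- manip.camera_params(name): a dict with "mtx" (3x3 intrinsics, pixels), "origin" and "attitude" of the camera in the world; the wrist camera has in their place "hand_eye" (4x4, takes a point from camera to tool coordinates, whose origin is the TCP and whose axes are the tool frame's). Camera axes: x right, y down, z forward; pixel columns grow to the right and rows downward; lengths in mm; the calibration is good to about 2 mm. The wrist camera is an equidistant fisheye: a pixel r from the principal point sees the ray r / f radians off the axis. A picture is of the moment at which its call begins: read the wrist's pose just before it. camera_params takes no time and is no camera call.
- manip.close_job(): hands the job in, once; it reports no verdict.
Trained networks look in the newest picture that a camera, given by its name, has taken for a name from the list of things; names that differ only in an ending like _2 or _b are one class to them, and where a whole thing is asked for, a point or a joint stands for the part that bears it (a point fixed in the world has none). Each returns a list of dicts, best first, with "score" (0 to 1); they miss things now and then, are a little off and sometimes report something else, mostly with a low value. They report only what shows in the picture. A call takes as long as a camera call.
- manip.silhouettes(camera, query): "pixels" (480x640 bool, what is visible of it) and "extent" ([centre column, centre row, width, height] in pixels, round what is visible of it).
The state is a dict: "time_s": time; "q": joint angles; "joint_velocities": joint speeds; "effort": joint torques, N m; "eef_pos": TCP position; "tool_rot": TCP orientation; "wrist_force": force on the tool from outside, world axes, zero at the start; "wrist_torque": the same for the moment, N m; "gripper_width": finger opening in mm.
Only numpy, scipy, OpenCV 4.12 (cv2) and the standard library are available. Lean on these libraries where they do the work, as an engineer would, in place of code of your own. Each camera call takes 0.05 s, during which the arm holds its last target.

## Working session

There is one attempt and no reset: what is moved stays moved. The work goes in short steps, Python scripts to look and compute and a tool call to move; the robot and the scene stay as the last step left them, time stands still between calls to the robot, and variables do not carry over. Pictures are saved under pics/ and viewed, and the job is handed in when it is done.

Besides the shell and the picture viewer there is one more tool, called after "Call:" as name(argument=value, ...), one argument or row to a line, values as JSON. carry_out: Moves the arm, as the interface text tells. Its arguments: {"type":"object","properties":{"moves":{"type":"array","items":{"type":"array"}},"grip_force":{"type":"number"}},"required":["moves"]}

```bash
mkdir -p pics; cat > h.py <<'E'
import numpy as np, cv2
from workcell import manip
def snap(c,n):
    im=manip.camera(c); cv2.imwrite(f'pics/{n}.png',im[:,:,::-1]); return im
E
python3 - <<'E'
from h import *
for c in ('scene','side'):
    snap(c,c+'0'); p=manip.camera_params(c); print(c,p)
    for q in ('pad_k_top','tag_k_top','mount_k','bushing','bolt'):
        for d in manip.silhouettes(c,q): print(q,round(d['score'],2),np.round(d['extent'],1),d['pixels'].sum())
s=manip.read_state(); print(s)
E
```

```text
scene {'mtx': array([[609.75384484,   0.        , 315.75751314],
       [  0.        , 609.75384484, 242.06109575],
       [  0.        ,   0.        ,   1.        ]]), 'origin': array([1207.48709579,  481.23787873, 1200.58128446]), 'attitude': array([ 0.43221402,  0.85065567, -0.27028667, -0.12853436])}
pad_k_top 0.54 [239.4 200.7  21.7  20.6] 386
tag_k_top 0.7 [426.9 280.6  15.5  11.6] 133
mount_k 0.69 [249.6 205.3  54.9  50.3] 1489
mount_k 0.68 [409.4 299.5  61.1  54.3] 1822
mount_k 0.61 [345.9 233.4  56.2  45.1] 1620
bushing 0.25 [427.6 281.9  17.7  18.1] 151
bolt 0.61 [179.8 232.4  29.2  37.4] 819
bolt 0.24 [267.6 284.6  39.3  43.8] 1536
side {'mtx': array([[572.24089061,   0.        , 331.84793824],
       [  0.        , 572.24089061, 237.50210891],
       [  0.        ,   0.        ,   1.        ]]), 'origin': array([-77.66606733, 851.30055137, 692.62578913]), 'attitude': array([-0.26780164,  0.82191946, -0.47510415,  0.16433724])}
pad_k_top 0.75 [384.2 209.8  24.1  23.7] 347
tag_k_top 0.48 [349.6 261.4  21.5  28.5] 464
tag_k_top 0.44 [400.3 221.6  11.2  12.2] 94
mount_k 0.93 
[... 253 characters left out ...]
e_s': 0.6, 'q': array([-1.32957329e+00,  1.23801436e-01,  1.65028311e+00, -9.07034906e-06,
        1.36752501e+00, -8.26027517e-02]), 'joint_velocities': array([-1.79271854e-04, -7.01667191e-04, -1.17587953e-03, -1.19282700e-03,
       -9.56474008e-05,  7.59786993e-04]), 'effort': array([ 3.83480992e-04, -4.23291385e+01, -3.65523577e+01, -6.52151016e-05,
        6.55030672e-04, -3.16359845e-06]), 'eef_pos': array([ 206.79297258, -616.21575183,  231.3312804 ]), 'tool_rot': array([-0.11399436,  0.69786394, -0.69785252,  0.11398716]), 'wrist_force': array([ 0.5185463 , -0.36874746,  0.65786032]), 'wrist_torque': array([ 0.07510412, -0.02967191, -0.00188082]), 'gripper_width': 85.15675913277695}
```

View pics/scene0.png

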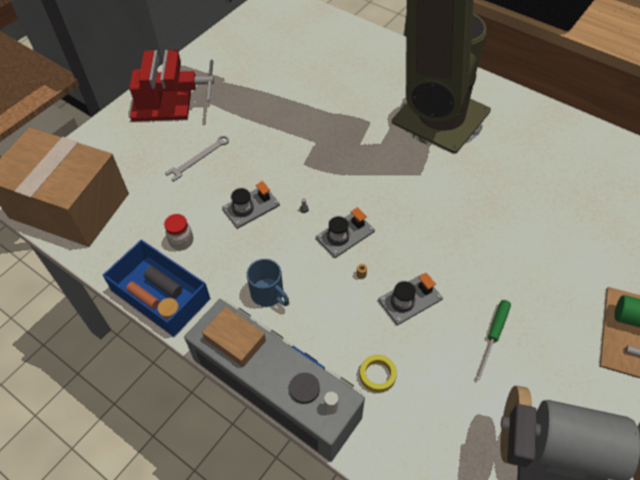

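View pics/side0.png

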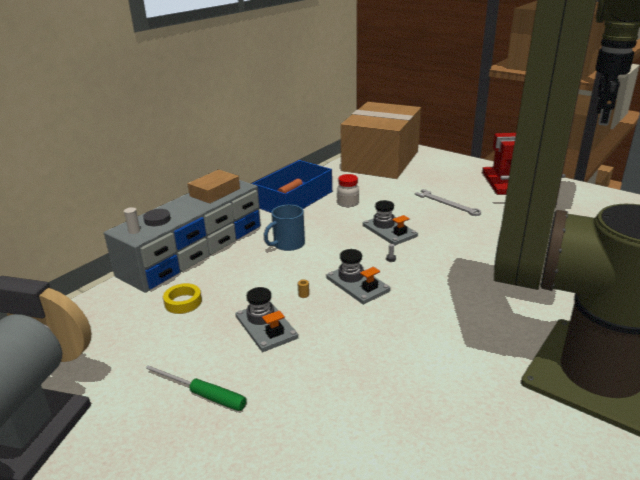

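```bash
python3 - <<'E'
from h import *
a=cv2.imread('pics/scene0.png'); cv2.imwrite('pics/sc.png',cv2.resize(a[160:350,190:460],(800,563),interpolation=cv2.INTER_CUBIC))
a=cv2.imread('pics/side0.png'); cv2.imwrite('pics/si.png',cv2.resize(a[180:370,220:440],(695,600),interpolation=cv2.INTER_CUBIC))
E
```

```text
(no output)
```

View pics/sc.png

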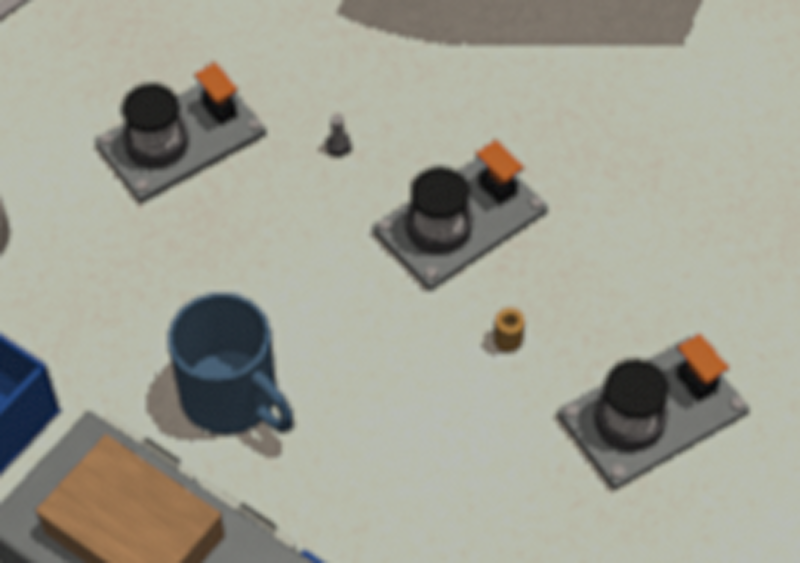

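View pics/si.png

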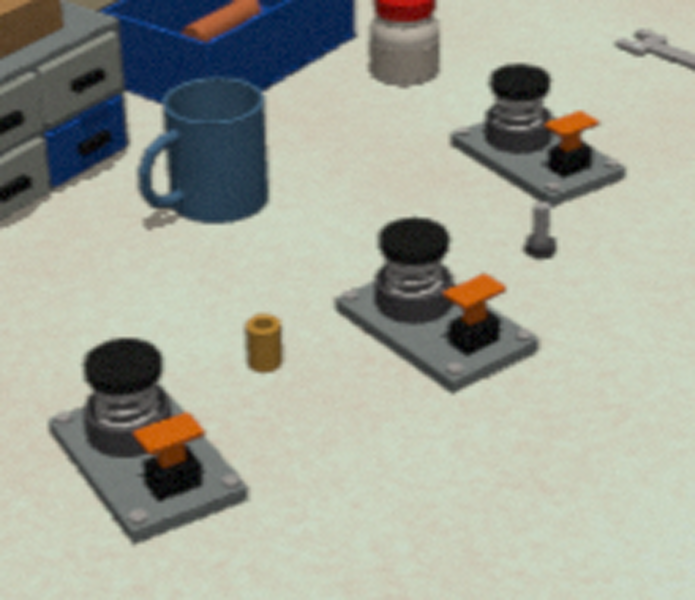

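The scene picture shows three mounts: right (crop pad 151,107), middle (440,192) and left (636,388). Each tag lies toward the robot. The bolt is in the right gap and the bushing in the left. Next I project the pad and tag tops from both cameras.

```bash
cat >> h.py <<'E'
from scipy.spatial.transform import Rotation as R
def onplane(c,uv,z):
    p=manip.camera_params(c); K=p['mtx']; o=np.array(p['origin'])
    d=R.from_quat(p['attitude']).as_matrix()@np.linalg.inv(K)@np.array([uv[0],uv[1],1.])
    return o+d*(z-o[2])/d[2]
E
python3 - <<'E'
from h import *
P={}
for c,off,s,pads in (('scene',(190,160),2.963,[(636,388),(440,192),(151,107)]),('side',(220,180),3.159,[(123,363),(414,241),(519,80)])):
    img=cv2.imread(f'pics/{c}0.png'); hsv=cv2.cvtColor(img,cv2.COLOR_BGR2HSV)
    m=cv2.inRange(hsv,(5,190,120),(16,255,255)); n,l,st,ce=cv2.connectedComponentsWithStats(m)
    for i in range(1,n):
        if 50<st[i,4]<600: print(c,'tag?',ce[i].round(1),st[i,4],onplane(c,ce[i],55).round(1))
    for p in pads:
        uv=(off[0]+p[0]/s-.3,off[1]+p[1]/s-.3); print(c,'pad',np.round(uv,1),onplane(c,uv,66).round(1))
    im=cv2.imread(f'pics/{c}0.png')
    for q in('pad_k_top','pad_m_top','pad_t_top'):
        pass
# bushing, bolt approx
print('bushing',onplane('scene',(361.5,270),16),'bolt',onplane('scene',(304,207),15))
E
```

```text
scene tag? [262.6 188. ] 67 [ 522.7 -206.5   55. ]
scene tag? [358.3 214.5] 75 [453.7  28.9  55. ]
scene tag? [426.8 281. ] 100 [517.6 252.8  55. ]
scene pad [404.3 290.6] [573.3 228.4  66. ]
scene pad [338.2 224.5] [512.1  12.   66. ]
scene pad [240.7 195.8] [ 578.9 -227.1   66. ]
side tag? [400.2 219. ] 62 [ 518.7 -207.2   55. ]
side tag? [369.5 272. ] 98 [451.4  27.6  55. ]
side tag? [272.6 316.8] 154 [513.2 253.3  55. ]
side pad [258.6 294.6] [570.3 227.9  66. ]
side pad [350.8 256. ] [508.   13.3  66. ]
side pad [384. 205.] [ 578.4 -229.4   66. ]
bushing [556.17706951 109.22595775  16.        ] bolt [ 486.31308818 -108.5469424    15.        ]
```

Call:
carry_out(
  moves=[
    [[24,56,0],0,1],
    [[24,56,0],0,1],
    [[24,56,0],0,1],
    [[24,56,0],0,1],
    [[24,56,0],0,1],
  ],
  grip_force=40,
)

```text
time_s: 1.23
eef_pos: [327.5, -331.9, 231.0]
tool_rot: [0.111, -0.698, 0.699, -0.112]
wrist_force: [0.3, -0.8, 0.5]
gripper_width: 0.2
```

```bash
python3 - <<'E'
from h import *
s=manip.read_state(); print(s['q'].round(3),R.from_quat(s['tool_rot']).as_matrix().round(3),s['wrist_force'],s['gripper_width'])
E
```

```text
[-9.080e-01 -3.000e-01  2.046e+00  1.000e-03  1.393e+00  3.460e-01] [[-0.95   0.002  0.311]
 [-0.311 -0.001 -0.95 ]
 [-0.002 -1.     0.001]] [ 0.25962045 -0.77117882  0.5425238 ] 0.15423721334867335
```

Call:
carry_out(
  moves=[
    [[24,56,0],0,1],
    [[24,56,0],0,1],
    [[24,56,0],0,1],
    [[24,56,0],0,1],
    [[24,56,-20],0,1],
  ],
)

```text
time_s: 1.85
eef_pos: [449.4, -46.7, 215.9]
tool_rot: [0.106, -0.696, 0.701, -0.115]
wrist_force: [1.3, 0.3, 0.2]
gripper_width: 0.3
```

Call:
carry_out(
  moves=[
    [[25,56,0],0,1],
    [[25,56,-20],0,1],
    [[25,56,-20],0,1],
    [[25,56,-20],0,1],
    [[25,56,-20],0,1],
  ],
)

```text
time_s: 2.48
eef_pos: [571.4, 228.6, 141.5]
tool_rot: [0.104, -0.695, 0.701, -0.119]
wrist_force: [1.4, -0.5, 0.4]
gripper_width: 0.2
```

Call:
carry_out(
  moves=[
    [[0,0,-15],0,1],
    [[0,0,-20],0,1],
    [[0,0,-18],0,1],
    [[0,0,-6],0,1],
    [[0,0,0],0,1],
  ],
)

```text
time_s: 3.1
eef_pos: [570.3, 228.8, 77.3]
tool_rot: [0.106, -0.695, 0.701, -0.118]
wrist_force: [-0.1, -1.2, -0.3]
gripper_width: 0.0
```

```bash
python3 - <<'E'
from h import *
s=manip.read_state(); print(s['eef_pos'],s['wrist_force']); snap('side','l1'); im=snap('scene','l2'); snap('wrist','w1')
a=cv2.imread('pics/l1.png')[180:370,200:420]; b=cv2.imread('pics/l2.png')[190:380,300:520]
cv2.imwrite('pics/l.png',cv2.resize(np.hstack([a,b]),(800,345)))
E
```

```text
[570.32256688 228.81923989  77.2887594 ] [-0.14888527 -1.18965644 -0.32716469]
```

View pics/l.png

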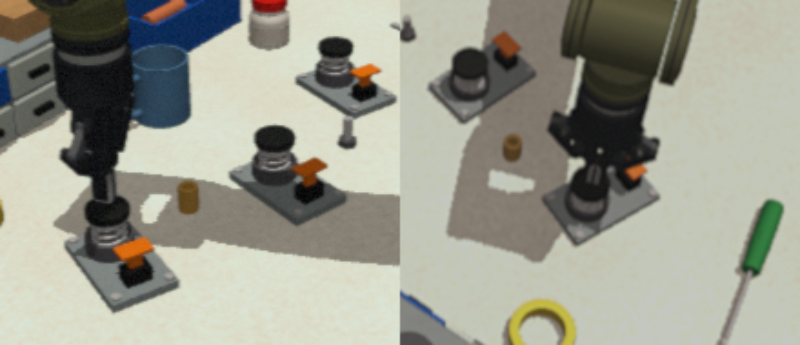

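View pics/w1.png

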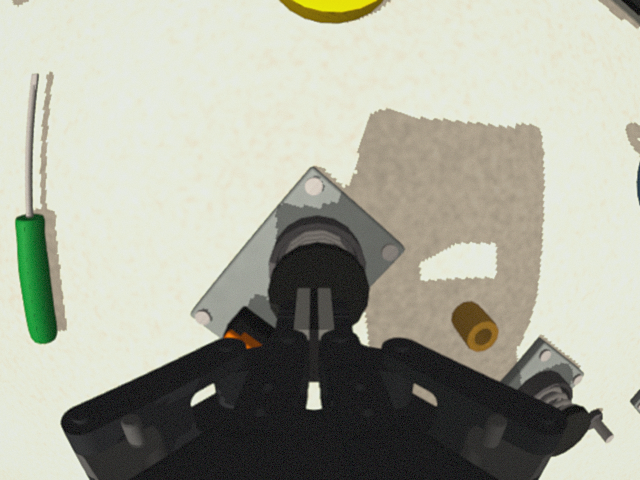

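The fingers are centred over the left pad, about 11 mm above it. I press in small steps and read the force.

Call:
carry_out(
  moves=[
    [[0,0,-8],0,1],
    [[0,0,-3],0,1],
    [[0,0,-3],0,1],
    [[0,0,-3],0,1],
    [[0,0,0],0,1],
  ],
)

```text
time_s: 3.88
eef_pos: [572.4, 229.7, 62.5]
tool_rot: [0.104, -0.695, 0.701, -0.12]
wrist_force: [-0.5, -0.4, 2.3]
gripper_width: 0.1
```

Call:
carry_out(
  moves=[
    [[0,0,-2],0,1],
    [[0,0,-2],0,1],
    [[0,0,0],0,1],
    [[0,0,0],0,1],
  ],
)

```text
time_s: 4.38
eef_pos: [572.5, 229.8, 59.1]
tool_rot: [0.104, -0.695, 0.701, -0.12]
wrist_force: [-1.1, -0.0, 2.8]
gripper_width: 0.2
```

Call:
carry_out(
  moves=[
    [[0,0,-2],0,1],
    [[0,0,-1],0,1],
    [[0,0,0],0,1],
    [[0,0,0],0,1],
  ],
)

```text
time_s: 4.88
eef_pos: [572.6, 229.8, 56.4]
tool_rot: [0.104, -0.695, 0.701, -0.12]
wrist_force: [-1.3, -1.1, 2.5]
gripper_width: 0.1
```

Call:
carry_out(
  moves=[
    [[0,0,-2],0,1],
    [[0,0,-2],0,1],
    [[0,0,-1],0,1],
    [[0,0,0],0,1],
  ],
)

```text
time_s: 5.38
eef_pos: [572.6, 229.8, 51.6]
tool_rot: [0.104, -0.695, 0.701, -0.12]
wrist_force: [-2.2, -0.4, 5.5]
gripper_width: -0.2
```

```bash
cat >> h.py <<'E'
def avg(n=10):
    f=[];z=[]
    for i in range(n):
        manip.camera('scene'); s=manip.read_state(); f.append(s['wrist_force']); z.append(s['eef_pos'][2])
    print('F',np.mean(f,0).round(2),'sd',np.std(f,0).round(2),'z',np.mean(z).round(2), 't',s['time_s'], 'tq',s['wrist_torque'].round(2))
E
python3 -c "
from h import *
avg()"
```

```text
F [-2.38 -1.    4.98] sd [0.58 0.48 0.43] z 51.65 t 5.875 tq [-0.15  0.44 -0.04]
```

Call:
carry_out(
  moves=[
    [[0,0,15],0,1],
    [[0,0,20],0,1],
    [[0,0,25],0,1],
    [[0,0,10],0,1],
    [[0,0,0],0,1],
  ],
)

```text
time_s: 6.5
eef_pos: [573.1, 230.1, 126.1]
tool_rot: [0.103, -0.695, 0.701, -0.121]
wrist_force: [0.6, -0.1, 0.4]
gripper_width: -0.1
```

```bash
python3 -c "
from h import *
avg()"
```

```text
F [-0.12 -0.1  -0.04] sd [0.54 0.65 0.45] z 124.15 t 7.0 tq [0.04 0.04 0.02]
```

Call:
carry_out(
  moves=[
    [[-15,-54,0],0,1],
    [[-16,-54,0],0,1],
    [[-16,-54,0],0,1],
    [[-16,-54,0],0,1],
    [[0,0,0],0,1],
  ],
)

```text
time_s: 7.62
eef_pos: [507.6, 8.8, 124.4]
tool_rot: [0.105, -0.695, 0.701, -0.122]
wrist_force: [-0.1, -0.4, 0.5]
gripper_width: 0.2
```

Unloaded bias is about 0, so the left mount is about 0.33 N/mm. Now the middle one.

Call:
carry_out(
  moves=[
    [[2,4,-20],0,1],
    [[0,0,-20],0,1],
    [[0,0,-10],0,1],
    [[0,0,-3],0,1],
    [[0,0,0],0,1],
  ],
)

```text
time_s: 8.25
eef_pos: [511.7, 14.8, 71.7]
tool_rot: [0.103, -0.695, 0.701, -0.123]
wrist_force: [0.5, 0.1, 0.2]
gripper_width: 0.2
```

Call:
carry_out(
  moves=[
    [[0,0,-4],0,1],
    [[0,0,-3],0,1],
    [[0,0,-2],0,1],
    [[0,0,0],0,1],
  ],
)

```text
time_s: 8.75
eef_pos: [512.7, 14.9, 64.3]
tool_rot: [0.103, -0.695, 0.701, -0.124]
wrist_force: [-1.5, -0.2, 2.7]
gripper_width: 0.2
```

Call:
carry_out(
  moves=[
    [[0,0,-3],0,1],
    [[0,0,-3],0,1],
    [[0,0,-2],0,1],
    [[0,0,-2],0,1],
    [[0,0,0],0,1],
  ],
)

```text
time_s: 9.38
eef_pos: [513.0, 14.9, 58.6]
tool_rot: [0.104, -0.695, 0.701, -0.123]
wrist_force: [-6.1, -0.4, 10.0]
gripper_width: 0.1
```

```bash
python3 -c "
from h import *
avg(6)"
```

```text
F [-5.96  0.42 10.48] sd [0.63 0.44 0.48] z 58.68 t 9.675 tq [0.02 1.03 0.  ]
```

The middle mount is about 1.4 N/mm. Now the right one.

Call:
carry_out(
  moves=[
    [[0,0,10],0,1],
    [[0,0,20],0,1],
    [[0,0,25],0,1],
    [[0,0,8],0,1],
    [[0,0,0],0,1],
  ],
)

```text
time_s: 10.3
eef_pos: [513.2, 14.7, 122.3]
tool_rot: [0.103, -0.695, 0.701, -0.124]
wrist_force: [0.1, 0.5, -0.1]
gripper_width: -0.1
```

Call:
carry_out(
  moves=[
    [[16,-58,0],0,1],
    [[16,-59,0],0,1],
    [[16,-59,0],0,1],
    [[16,-60,0],0,1],
    [[0,0,0],0,1],
  ],
)

```text
time_s: 10.92
eef_pos: [575.6, -225.8, 115.3]
tool_rot: [0.106, -0.696, 0.699, -0.123]
wrist_force: [-0.1, 0.5, -0.0]
gripper_width: 0.2
```

Call:
carry_out(
  moves=[
    [[2,-1,-15],0,1],
    [[0,0,-18],0,1],
    [[0,0,-7],0,1],
    [[0,0,-2],0,1],
    [[0,0,0],0,1],
  ],
)

```text
time_s: 11.55
eef_pos: [574.9, -222.1, 66.0]
tool_rot: [0.109, -0.697, 0.698, -0.123]
wrist_force: [-0.7, -0.0, 0.9]
gripper_width: 0.1
```

Call:
carry_out(
  moves=[
    [[0,0,-4],0,1],
    [[0,0,-3],0,1],
    [[0,0,-2],0,1],
    [[0,0,0],0,1],
  ],
)

```text
time_s: 12.05
eef_pos: [575.5, -222.2, 59.9]
tool_rot: [0.109, -0.697, 0.698, -0.123]
wrist_force: [-3.5, 1.8, 4.9]
gripper_width: -0.1
```

Call:
carry_out(
  moves=[
    [[0,0,-3],0,1],
    [[0,0,-3],0,1],
    [[0,0,-2],0,1],
    [[0,0,0],0,1],
  ],
)

```text
time_s: 12.55
eef_pos: [575.6, -222.2, 56.0]
tool_rot: [-0.11, 0.698, -0.697, 0.123]
wrist_force: [-5.0, 2.5, 8.5]
gripper_width: 0.0
```

```bash
python3 -c "
from h import *
avg(6)"
```

```text
F [-4.66  2.14  7.6 ] sd [0.48 0.32 0.54] z 56.06 t 12.85 tq [ 0.28  0.87 -0.01]
```

Call:
carry_out(
  moves=[
    [[0,0,10],0,1],
    [[0,0,20],0,1],
    [[0,0,25],0,1],
    [[0,0,8],0,1],
    [[0,0,0],0,1],
  ],
)

```text
time_s: 13.48
eef_pos: [576.8, -222.7, 123.2]
tool_rot: [0.108, -0.697, 0.698, -0.124]
wrist_force: [-0.7, -0.9, -0.1]
gripper_width: 0.1
```

The stiffnesses are left ≈0.34, middle ≈1.4 and right ≈0.76 N/mm, so left is softest. I go to its tag at about (515, 253).

Call:
carry_out(
  moves=[
    [[-8,59,0],0,1],
    [[-8,59,0],0,1],
    [[-8,59,0],0,1],
    [[-8,59,0],0,1],
    [[-8,59,0],0,1],
  ],
)

```text
time_s: 14.1
eef_pos: [533.4, 76.4, 119.1]
tool_rot: [0.106, -0.698, 0.698, -0.12]
wrist_force: [0.8, -0.3, 0.6]
gripper_width: -0.2
```

Call:
carry_out(
  moves=[
    [[-8,59,0],0,1],
    [[-8,59,0],0,1],
    [[-8,59,0],0,1],
    [[0,0,0],0,1],
    [[0,0,0],0,1],
  ],
)

```text
time_s: 14.72
eef_pos: [503.8, 261.9, 114.0]
tool_rot: [0.11, -0.697, 0.698, -0.12]
wrist_force: [-0.7, 0.3, -0.1]
gripper_width: 0.0
```

```bash
python3 - <<'E'
from h import *
s=manip.read_state(); print(s['eef_pos'])
for c in ('scene','side'):
    img=snap(c,c+'5'); hsv=cv2.cvtColor(img,cv2.COLOR_RGB2HSV)
    m=cv2.inRange(hsv,(5,190,90),(16,255,255)); n,l,st,ce=cv2.connectedComponentsWithStats(m)
    for i in range(1,n):
        if 40<st[i,4]<600: print(c,'tag?',ce[i].round(1),st[i,4],onplane(c,ce[i],55).round(1))
E
```

```text
[503.79282262 261.88091453 114.03719061]
scene tag? [262.6 188.2] 70 [ 523.3 -205.8   55. ]
scene tag? [358.4 214.7] 81 [454.   29.5  55. ]
scene tag? [426.7 280.8] 92 [517.5 252.4  55. ]
side tag? [400.1 220.4] 86 [ 515.2 -200.9   55. ]
side tag? [369.6 273.5] 133 [448.1  32.4  55. ]
side tag? [273.1 318.1] 197 [509.7 255.8  55. ]
```

Mounts have not moved. I correct by about +11, −9 and descend.

Call:
carry_out(
  moves=[
    [[11,-9,0],0,1],
    [[0,0,-20],0,1],
    [[0,0,-15],0,1],
    [[0,0,-5],0,1],
    [[0,0,0],0,1],
  ],
)

```text
time_s: 15.45
eef_pos: [516.1, 247.4, 69.8]
tool_rot: [0.108, -0.697, 0.699, -0.116]
wrist_force: [-1.1, -0.0, 0.9]
gripper_width: 0.1
```

```bash
python3 - <<'E'
from h import *
s=manip.read_state(); print(s['eef_pos'])
snap('side','t1'); snap('scene','t2')
a=cv2.imread('pics/t1.png')[240:370,220:360]; b=cv2.imread('pics/t2.png')[220:350,350:490]
cv2.imwrite('pics/t.png',cv2.resize(np.hstack([a,b]),(800,371)))
E
```

```text
[516.06790544 247.44275593  69.81871506]
```

View pics/t.png

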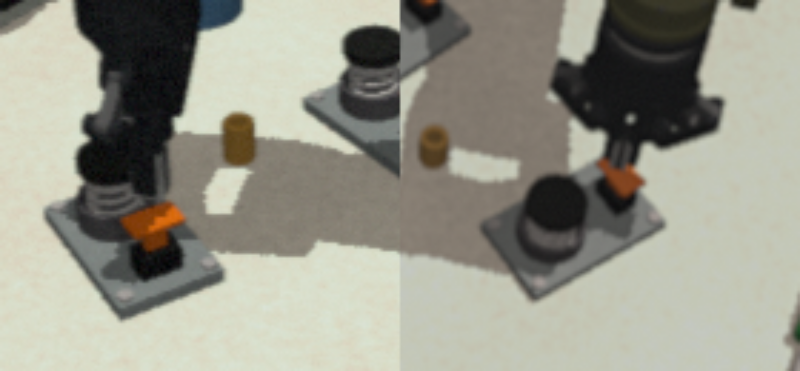

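Call:
carry_out(
  moves=[
    [[-1,5,0],0,1],
    [[0,1,-6],0,1],
    [[0,0,-5],0,1],
    [[0,0,-4],0,1],
    [[0,0,0],0,1],
  ],
)

```text
time_s: 16.18
eef_pos: [516.1, 255.1, 56.1]
tool_rot: [0.107, -0.698, 0.699, -0.118]
wrist_force: [0.1, 0.1, -0.7]
gripper_width: 0.1
```

Call:
carry_out(
  moves=[
    [[0,0,-5],0,1],
    [[0,0,-4],0,1],
    [[0,0,-3],0,1],
    [[0,0,0],0,1],
  ],
)

```text
time_s: 16.68
eef_pos: [516.7, 255.3, 44.4]
tool_rot: [0.107, -0.698, 0.698, -0.118]
wrist_force: [0.3, -0.2, -0.0]
gripper_width: 0.0
```

No force at z = 44, so I look before going on.

```bash
python3 - <<'E'
from h import *
snap('side','u1'); snap('scene','u2'); snap('wrist','u3'); avg(3)
a=cv2.imread('pics/u1.png')[240:370,220:360]; b=cv2.imread('pics/u2.png')[220:350,350:490]
cv2.imwrite('pics/u.png',cv2.resize(np.hstack([a,b]),(800,371)))
E
```

```text
F [-0.37 -0.15 -0.79] sd [0.21 0.18 0.65] z 44.5 t 16.975 tq [-0.02  0.02 -0.01]
```

View pics/u.png

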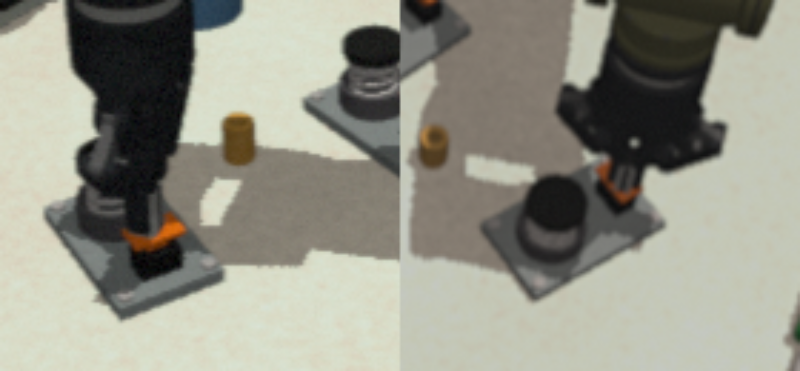

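View pics/u3.png

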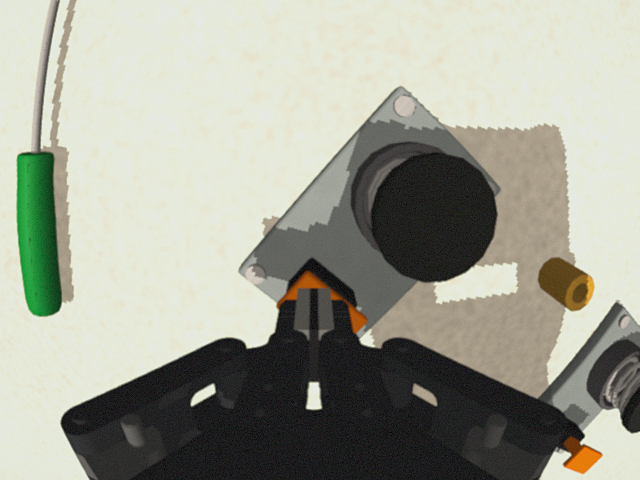

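The fingers stand on the orange head and the tag is sinking; friction alone leaves no force at rest. I continue to the stop.

Call:
carry_out(
  moves=[
    [[0,0,-3],0,1],
    [[0,0,-3],0,1],
    [[0,0,-2],0,1],
    [[0,0,0],0,1],
  ],
)

```text
time_s: 17.48
eef_pos: [516.7, 255.5, 38.1]
tool_rot: [0.107, -0.698, 0.698, -0.118]
wrist_force: [-0.4, -0.8, 3.0]
gripper_width: -0.2
```

Call:
carry_out(
  moves=[
    [[0,0,-2],0,1],
    [[0,0,0],0,1],
  ],
)

```text
time_s: 17.73
eef_pos: [517.0, 255.6, 38.2]
tool_rot: [0.108, -0.698, 0.698, -0.118]
wrist_force: [0.4, 0.5, 0.8]
gripper_width: 0.2
```

Call:
carry_out(
  moves=[
    [[0,0,-4],0,1],
  ],
)

```text
time_s: 17.85
eef_pos: [517.1, 256.2, 37.3]
tool_rot: [0.108, -0.698, 0.698, -0.117]
wrist_force: [-16.6, -4.7, 35.4]
gripper_width: -0.1
```

Call:
carry_out(
  moves=[
    [[0,0,20],0,1],
    [[0,0,30],0,1],
    [[-20,0,40],0,1],
    [[-40,-40,25],0,1],
    [[-30,-50,10],0,1],
  ],
)

```text
time_s: 18.48
eef_pos: [426.2, 166.2, 163.0]
tool_rot: [0.109, -0.698, 0.698, -0.118]
wrist_force: [0.4, -0.8, 0.5]
gripper_width: -0.1
```

Call:
carry_out(
  moves=[
    [[0,-60,10],0,1],
    [[0,-60,10],0,1],
    [[0,-60,0],0,1],
    [[0,-60,0],0,1],
    [[0,0,0],0,1],
  ],
)

```text
time_s: 19.1
eef_pos: [424.1, -82.9, 182.9]
tool_rot: [0.106, -0.697, 0.699, -0.121]
wrist_force: [-0.3, 0.4, 0.7]
gripper_width: 0.1
```

```bash
python3 - <<'E'
from h import *
s=manip.read_state(); print(s['eef_pos'],s['wrist_force'])
for c in ('scene','side'):
    img=snap(c,c+'9'); hsv=cv2.cvtColor(img,cv2.COLOR_RGB2HSV)
    m=cv2.inRange(hsv,(5,190,90),(16,255,255)); n,l,st,ce=cv2.connectedComponentsWithStats(m)
    for i in range(1,n):
        if 40<st[i,4]<600: print(c,'tag?',ce[i].round(1),st[i,4],onplane(c,ce[i],55).round(1),onplane(c,ce[i],37).round(1))
a=cv2.imread('pics/side9.png')[180:370,220:440]; b=cv2.imread('pics/scene9.png')[160:350,215:435]
cv2.imwrite('pics/f.png',cv2.resize(np.hstack([a,b]),(800,345),interpolation=cv2.INTER_CUBIC))
E
```

```text
[424.11271358 -82.87878393 182.9095702 ] [-0.32841074  0.3943981   0.69979252]
scene tag? [262.7 188. ] 62 [ 522.7 -206.    55. ] [ 511.9 -216.8   37. ]
scene tag? [358.2 214.7] 80 [454.3  29.   55. ] [442.4  21.9  37. ]
scene tag? [425.5 284.6] 108 [527.1 255.2  55. ] [516.4 251.7  37. ]
side tag? [400.1 220.4] 76 [ 515.2 -200.9   55. ] [ 531.9 -230.6   37. ]
side tag? [369.5 273.5] 131 [448.4  32.2  55. ] [463.3   9.1  37. ]
side tag? [273.3 323.5] 162 [499.1 267.3  55. ] [515.4 250.8  37. ]
```

View pics/f.png

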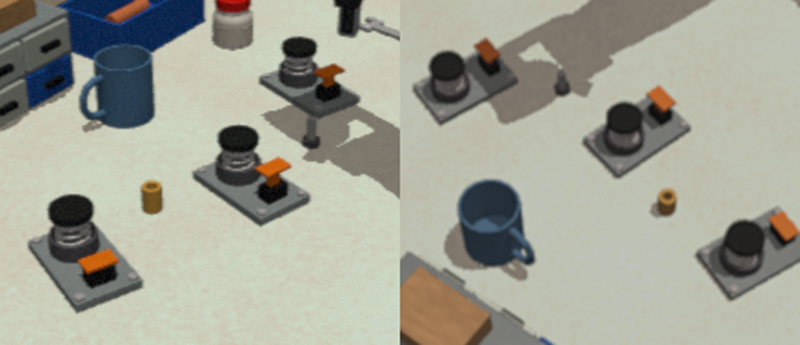

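The left tag is fully down: both cameras agree at z = 37 (516, 251). The other two tags are up, all pads have sprung back and nothing has shifted. I hand in.

```bash
python3 -c "
from h import *
print(manip.close_job())"
```

```text
the job is handed in; nothing more can be done
None
```

I pressed the left, middle and right pads in that order, found the left mount softest, and pushed its orange tag down to the stop. The job is handed in, at about 19 s of the 67 s allowed; it reports no verdict.

| Mount | Force at depth | Stiffness |
|---|---|---|
| Left | 5.0 N at 14.4 mm | about 0.34 N/mm |
| Middle | 10.5 N at 7.3 mm | about 1.4 N/mm |
| Right | 7.6 N at 9.9 mm | about 0.76 N/mm |

- **Tag:** it stopped at a height of 38 mm. A last push of 35 N at the wrist, more than it needed, did not move it further.
- **Last pictures:** the left tag is down and the other two are up. All three pads have sprung back, and the mounts, bushing, bolt and mug are where they were. I did not measure the other items on the bench in those pictures. The arm stands clear at 183 mm height.
- **One reading that differed:** partway down the tag, the wrist showed no force. I checked the pictures before going on: the fingers were on the tag and it was sinking, since friction leaves no force when the arm stops.

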